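# Rack two setting plates on the sloping shelf

## Robot

A 6-joint arm with a two-finger parallel gripper is mounted at the origin on a cart in front of the work surface, level with it; the furniture and walls round the work are solid. World frame = base frame: x ahead of the robot, y to its left, z up, the work surface at z = 0. Lengths are in m, angles in degrees, forces in N, time in s.
With the tool pointing down it reaches from about 0.3 to 0.75 m from the base axis. Payload 8.5 kg.
Tool frame: the origin (TCP) lies midway between the tips of the shut fingers; the grasp point (between the pads) lies 19 mm behind it (env.tcp_to_grasp is the z of the grasp point in the tool frame, in m); z points along the fingers, y is the line along which they close (so a half turn about z gives the same grasp; the last joint's range is limited). The gripper opens to 85 mm and grips with 20 to 120 N. Pads are 22 mm wide; open, the fingers measure 114 mm over their backs; the gripper's body (76 mm by 85 mm) begins 54 mm behind the grasp point. The pads swing forward as they close: fully open they stand 13 mm farther back than shut.
Start: joints at [58.94, 21.807, 74.336, -0, 83.858, -12.336], TCP at [0.177, 0.521, 0.231] pointing down, gripper open.
Joint ranges: [-178.18, 178.18], [-50.72, 133.34], [12.68, 142.11], [-81.47, 261.47], [9.98, 163.14], [-165.26, 165.26]. Speed limits (degrees/s): [136.94, 136.94, 180, 180, 180, 180].

## Interface

Orientations are given as a 3x3 rotation matrix whose columns are the frame's x, y, z axes.
In Python, from rig import env, imaging, job, models gives the robot as it stands. The module is installed in compiled form; this text tells all that it offers.
- The arm moves only by the tool jog_arm, never from a script. Its argument "plan" is text: rows parted by semicolons, each of 7 numbers parted by spaces: the turn, a rotation vector about the tool's x, y, z in degrees, then the shift along the tool's x, y, z in cm, then the closure in counts, from 0 (fully open) to 255 (shut). In form: rx ry rz x y z claw; .... A call has 1 to 10 rows; each row shifts and turns the commanded pose from where the row before left it, along the tool's axes as they then stand; what a row does not reach is not made up. A row lasts 1/12 s, in which the tool goes at most 41.7 mm and 7.16 degrees, less where a joint would pass 70% of its speed; a pose out of reach is approached as far as the arm can. A call with a gripper value outside its range is refused whole. The fingers move at their own pace and stop on an object; "grip_force" is the grip in N (left out, the last holds). Time passes only in rows, so rows that do not move let the fingers close. It gives the time, the measured TCP pose, the force, the opening and the grip force at its end, in the units of the state.
- env.observe(): the state, without advancing time (a new reading comes with each control period).
- imaging.get_image(name): name is "side" or "top" or "wrist"; returns a dict with "pixels" (420x560x3 uint8, red, green, blue), "depth" (420x560 float32, m along the optical axis (not along the pixel's ray), 0 where there is no reading), "fov_y" (degrees; the focal length in pixels is half the picture's height over the tangent of half this angle, whatever the lens; pixels are square), "cx", "cy" (the principal point, pixels), "world_from_camera" (4x4, takes a point from camera to world coordinates). Camera axes: x right, y down, z forward; pixel columns grow to the right and rows downward; lengths in m; the calibration is good to about 2 mm. A picture is of the moment at which its call begins.
- job.close_job(): hands the job in; it is judged then, once.
Trained networks look in the newest picture that a camera, given by its name, has taken for a name from the list of things; names that differ only in an ending like _2 or _b are one class to them, and where a whole thing is asked for, a point or a joint stands for the part that bears it (a point fixed in the world has none). Each returns a list of dicts, best first, with "confidence" (0 to 1); they miss things now and then, are a little off and sometimes report something else, mostly with a low value. They report only what shows in the picture. A call takes as long as a camera call.
- models.outline_of(camera, query): "region" (420x560 bool, what is visible of it) and "bbox" ([centre column, centre row, width, height] in pixels, round what is visible of it).
- models.tip_of(camera, query): "at" ([column, row] in pixels: a listed point, or the origin of a listed thing).
The state is a dict: "time_s": time; "q": joint angles; "qvel": joint speeds; "joint_efforts": joint torques, N m; "position": TCP position; "tool_rot": TCP orientation; "ft_force": force on the tool from outside, world axes, zero at the start; "wrist_torque": the same for the moment, N m; "grip_width": finger opening in m; "gripper_force": force on a finger pad.
Only numpy, scipy, OpenCV 4.12 (cv2) and the standard library are available. Lean on these libraries where they do the work, as an engineer would, in place of code of your own. Each camera call takes 0.05 s, during which the arm holds its last target. There are 200 camera calls.

## Task

Put the two flat steel setting plates away on the sloping shelf. Lay the longer plate flat on the slope, lengthwise up and down it, about midway across the shelf and with its lower end touching the stop at the bottom; then lay the shorter plate flat on top of it, lengthwise too, neatly in line with it and with its lower end against the stop as well. Let go of both and leave them lying still.

Things in the scene. Friction and masses are not known exactly. Their poses are not given: they have to be found in the camera images.
- long_plate: the longer plain steel plate, 90 x 50 x 12 mm, 0.28 kg, with a small hole mark near each end; origin at its centre, x along its 90 mm length, y along its 50 mm width, z through its thickness. It starts lying flat on the worktop.
- short_plate: the shorter plain steel plate, 66 x 50 x 12 mm, 0.20 kg, otherwise alike; origin at its centre, x along its 66 mm length, y along its 50 mm width, z through its thickness. It starts lying flat on the worktop.
- shelf: fixed aluminium shelf sloping 30 deg, rising away from the robot and to the right (its low end is at the near left). Origin on the sloping surface at the foot of the stop's face, midway across, 25 mm above the worktop; x up the slope, y across it, z out of the slope. Surface z = 0, 165 mm long, 180 wide with 6 x 10 mm high lips at both sides. Plates may not slide down by themselves.
- stop_top (a point): middle of the top of the shelf's stop, at x = 0, z = 30 mm of the shelf: the stop is a wall across the low edge, its face at shelf x = 0, 30 mm high, 6 mm thick; same axes as the shelf
- header (a point): middle of the dark cross strip at the shelf's upper end (shelf x = 146 to 151 mm, z = 125 to 159 mm, full width), carried by two posts at y = +-81 mm, x = 151 to 163 mm. It overhangs the slope, so an upright gripper would hit it: the tool has to lean with the slope, fingers along -z of the shelf. Same axes as the shelf

How it is judged (in metres and radians):
At the end, for the whole second after the job is handed in: Long plate flat on the slope (4 deg), lengthwise (8 deg), within 6 mm of the stop and 30 mm of the shelf's middle line; short plate flat on it, lengthwise (8 deg), within 6 mm of the stop and sideways within 15 mm of the long one; both released and at rest (x of long_plate in the frame of shelf between 0.04 and 0.051 m and y of long_plate in the frame of shelf between -0.03 and 0.03 m and z of long_plate in the frame of shelf between 0.003 and 0.009 m and angle between the x axis of each of long_plate, short_plate and the x axis of shelf, either way round below 0.14 rad and angle between the z axis of each of long_plate, short_plate and the z axis of shelf, either way round below 0.07 rad and x of short_plate in the frame of shelf between 0.028 and 0.039 m and y of short_plate in the frame of long_plate between -0.015 and 0.015 m and z of short_plate in the frame of shelf between 0.015 and 0.021 m and linear speed of each of long_plate, short_plate below 0.01 m/s and contact force between each of long_plate, short_plate and the fingers below 0.1 N); the robot touches nothing.
It also fails if it takes over 72 s, if anything falls off the work surface, if the arm or the gripper's body presses on something with over 40 N, if the wrist force passes 120 N, or if a joint passes its speed limit or range.

## Working session

There is one attempt and no reset: what is moved stays moved. The work goes in short steps, Python scripts to look and compute and a tool call to move; the robot and the scene stay as the last step left them, time stands still between calls to the robot, and variables do not carry over. Pictures are saved under pics/ and viewed, at most 10 in all, crops included, and the job is handed in when it is done.

Besides the shell and the picture viewer there is one more tool, called after "Call:" as a command line: name --argument value ..., lists and objects as JSON in quotes. jog_arm: Moves the arm, as the interface text tells. Its arguments: {"type":"object","properties":{"plan":{"type":"string"},"grip_force":{"type":"number"}},"required":["plan"]}

```bash
mkdir -p pics; cat > h.py <<'E'
import numpy as np, cv2
from rig import env, imaging, job, models
def pts(im,reg=None):
    d=im["depth"]; H,W=d.shape; f=H/2/np.tan(np.radians(im["fov_y"])/2)
    v,u=np.mgrid[:H,:W]
    P=np.stack([(u-im["cx"])/f*d,(v-im["cy"])/f*d,d],-1)
    T=im["world_from_camera"]; P=P@T[:3,:3].T+T[:3,3]
    return P
E
python3 - <<'E'
from h import *
out=[]
for c in ("top","side"):
    im=imaging.get_image(c); cv2.imwrite(f"pics/{c}0.png",im["pixels"][:,:,::-1]); P=pts(im)
    for q in ("long_plate","short_plate","shelf"):
        for r in models.outline_of(c,q)[:2]:
            m=r["region"]&(im["depth"]>0); X=P[m]
            print(c,q,round(r["confidence"],2),np.round(r["bbox"]),np.round(np.median(X,0),4))
            if q!="shelf":
                k=abs(X[:,2]-np.median(X[:,2]))<.004; rr=cv2.minAreaRect((X[k,:2]*1000).astype(np.float32)); print(rr)
    for q in ("stop_top","header","shelf"):
        for r in models.tip_of(c,q)[:1]:
            a=r["at"]; print(c,q,r["confidence"],np.round(a),np.round(P[int(a[1]),int(a[0])],4))
print(env.observe(), env.tcp_to_grasp)
E
```

```text
top long_plate 0.68 [374. 228.  22.  36.] [ 0.4761 -0.1545  0.0134]
((477.77410888671875, -155.71066284179688), (49.78974151611328, 90.0607681274414), 85.44950866699219)
top short_plate 0.56 [332. 229.  19.  28.] [ 0.4717 -0.038   0.0132]
((472.2735595703125, -38.31364440917969), (50.11238098144531, 65.79588317871094), 84.82566833496094)
top shelf 0.6 [219. 190.  79. 103.] [0.5647 0.2437 0.0853]
top stop_top 0.6 [192. 208.] [0.5279 0.3197 0.048 ]
top header 0.73 [202. 180.] [0.5604 0.2517 0.2237]
top shelf 0.84 [197. 204.] [0.5387 0.3092 0.0294]
side long_plate 0.87 [332. 336.  50.  36.] [ 0.4723 -0.1569  0.0121]
((475.32916259765625, -153.0625), (51.771217346191406, 90.52903747558594), 84.3662338256836)
side short_plate 0.82 [298. 298.  37.  24.] [ 0.4682 -0.0411  0.0121]
((471.1174621582031, -35.72447967529297), (53.0699348449707, 67.07616424560547), 86.68905639648438)
side shelf 0.9 [266. 183.  86.  94.] [0.5447 0.2486 0.1049]
side stop_top 0.96 [242. 202.] [ 0.8595  1.0574 -0.3971]
side header 0.58 [264. 148.] [0.5629 0.2613 0.2287]
side shelf 0.88 [248. 213.] [0.5332 0.3089 0.0261]
{'time_s': 0.7, 'q': array([ 5.89397140e+01,  2.18054400e+01,  7.43350783e+01,  1.68350450e-03,
        8.38586709e+01, -1.23359962e+01]), 'qvel': array([ 0.06519186, -0.05867833, -0.02826844, -0.02574705,  0.11258962,
       -0.08444245]), 'joint_efforts': array([-1.39863378e-04, -4.48243940e+01, -2.31432885e+01, -2.04134690e-04,
        7.29750427e-04, -1.19364171e-05]), 'position': array([0.17654541, 0.52087623, 0.23133765]), 'tool_rot': array([[-9.47073264e-01,  3.21017497e-01, -1.77243947e-05],
       [ 3.21017496e-01,  9.47073264e-01,  2.71948689e-05],
       [ 2.55163291e-05,  2.00656924e-05, -9.99999999e-01]]), 'ft_force': array([ 0.2746683 , -0.09601302,  0.89643526]), 'wrist_torque': array([-0.00574548, -0.06630525,  0.03919935]), 'gripper_force': 0.0, 'grip_width': 0.08545343957888228} -0.0187
```

View pics/top0.png

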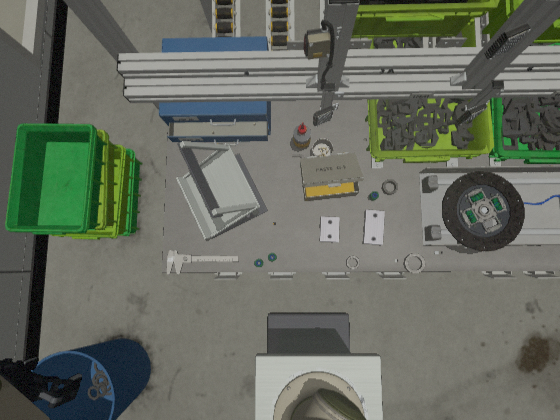

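View pics/side0.png

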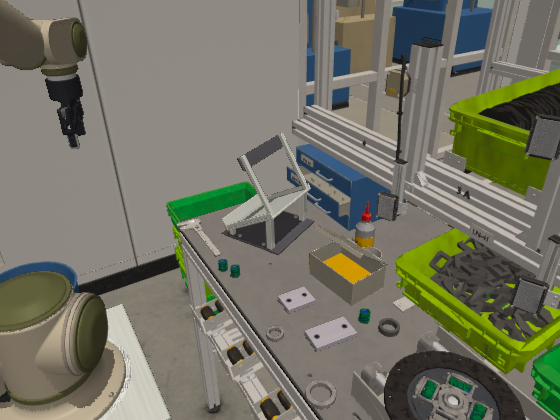

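The top view shows the long plate at about (374,228), the short plate at (332,229) and the shelf at (219,190), with its stop on the left. The side view confirms the layout. The header is at about (264,148).

Call:
jog_arm --plan "0 0 0 -2.7 -0.4 -1.9 0;0 0 0 -2.7 -0.4 -1.9 0;0 0 0 -2.7 -0.4 -1.9 0;0 0 0 -2.7 -0.4 -1.9 0;0 0 0 -2.7 -0.4 -1.9 0;0 0 0 -2.7 -0.4 -1.9 0;0 0 0 -2.7 -0.4 -1.9 0;0 0 0 -2.7 -0.4 -1.9 0;0 0 0 -2.7 -0.4 -1.9 0;0 0 0 -2.7 -0.4 -1.9 0"

```text
time_s: 1.53
position: [0.4203, 0.3954, 0.4224]
tool_rot: [[-0.947, 0.321, 0.0], [0.321, 0.947, 0.0], [-0.0, 0.0, -1.0]]
ft_force: [-0.4, 0.3, 0.6]
grip_width: 0.0853
gripper_force: 0.0
```

```bash
python3 - <<'E'
from h import *
im=imaging.get_image("wrist"); cv2.imwrite("pics/w1.png",im["pixels"][:,:,::-1])
print(env.observe()["position"],np.round(im["world_from_camera"],3),im["fov_y"])
S=[]
for c in ("top","side","wrist"):
    im=imaging.get_image(c);P=pts(im); 
    X=P[im["depth"]>0]; 
    k=(X[:,0]>.42)&(X[:,0]<.72)&(X[:,1]>.1)&(X[:,1]<.42)&(X[:,2]>.02)&(X[:,2]<.3); X=X[k]
    # ransac plane with 30deg tilt
    rng=np.random.default_rng(0);best=0
    for _ in range(1500):
        a,b,d=X[rng.choice(len(X),3,False)]; n=np.cross(b-a,d-a); l=np.linalg.norm(n)
        if l<1e-5: continue
        n=n/l*np.sign(n[2]) 
        if abs(n[2]-.866)>.04: continue
        m=abs((X-a)@n)<.003
        if m.sum()>best: best=m.sum();M=m
    if best==0: print(c,"none",len(X)); continue
    Y=X[M];c0=Y.mean(0);n=np.linalg.svd(Y-c0,full_matrices=False)[2][2];n*=np.sign(n[2])
    print(c,best,c0,"n",n,"tilt",np.degrees(np.arccos(n[2])),"az up",np.degrees(np.arctan2(-n[1],-n[0])))
    np.savez(f"s_{c}.npz",X=X,Y=Y,n=n,c0=c0)
E
```

```text
[0.42443369 0.39342359 0.42491344] [[ 0.321  0.906  0.275  0.351]
 [ 0.947 -0.307 -0.093  0.42 ]
 [-0.     0.291 -0.957  0.565]
 [ 0.     0.     0.     1.   ]] 67.54868350553178
top 2691 [0.57302475 0.23508954 0.07217529] n [-0.21941192  0.44962091  0.86585186] tilt 30.019880467523752 az up -63.98794171170464
side 834 [0.57477368 0.24126048 0.07172067] n [-0.23109442  0.43685169  0.86934226] tilt 29.61770385292129 az up -62.12117212686965
wrist 8095 [0.5671039  0.25090581 0.0633789 ] n [-0.22172941  0.44792949  0.86613812] tilt 29.987081258616673 az up -63.66414741557776
```

View pics/w1.png

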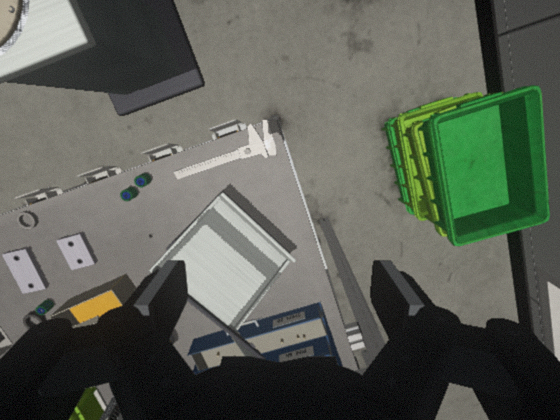

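The wrist view shows the shelf tray at about (225,260), with its stop running from (228,192) to (293,260). Both plates are visible at the left. Next I'll fit the shelf frame from the stop and the lips.

```bash
python3 - <<'E'
from h import *
az=np.radians(-63.8); t=np.radians(30)
sx=np.array([np.cos(az)*np.cos(t),np.sin(az)*np.cos(t),np.sin(t)]); sz=np.array([-np.cos(az)*np.sin(t),-np.sin(az)*np.sin(t),np.cos(t)]); sy=np.cross(sz,sx)
R=np.stack([sx,sy,sz],1); np.save("R.npy",R)
O0=np.array([.535,.31,.025])
for c in ("top","wrist","side"):
    d=np.load(f"s_{c}.npz"); L=(d["X"]-O0)@R*1000; Yl=(d["Y"]-O0)@R*1000
    z0=np.median(Yl[:,2]); 
    L[:,2]-=z0
    st=L[(L[:,2]>26)&(L[:,2]<33)&(abs(L[:,0])<40)]
    print(c,"z0",z0,"floor x pct",np.percentile(Yl[:,0],[1,3,97,99]),"y",np.percentile(Yl[:,1],[1,3,97,99]))
    print(" stop x",len(st),np.percentile(st[:,0],[5,25,50,75,95]) if len(st) else 0, "y",np.percentile(st[:,1],[2,98]) if len(st) else 0)
    lp=L[(L[:,2]>8)&(L[:,2]<12)&(L[:,0]>20)&(L[:,0]<160)]
    for s in(-1,1):
        q=lp[lp[:,1]*s>60]; print(" lip",s,len(q),np.percentile(q[:,1],[10,50,90]) if len(q) else 0, np.polyfit(q[:,0],q[:,1],1) if len(q)>9 else 0)
E
```

```text
top z0 -1.1169010755825488 floor x pct [  2.96454055   5.02842796 166.97758959 168.51612472] y [-91.12036329 -80.74570765  80.83784907 123.71554129]
 stop x 176 [-1.81456063  0.29440368  1.98606625  3.45722959  4.74535524] y [-87.16501761  84.36917063]
 lip -1 100 [-91.42215203 -89.13476056 -86.58594257] [-6.67177355e-03 -8.84458183e+01]
 lip 1 85 [ 82.18877625  85.52448835 146.07042116] [ -0.13651418 113.40372254]
wrist z0 -0.3865381046064557 floor x pct [  1.54576057   4.90663626 149.39379472 153.67982216] y [-82.86567246 -79.80766939  81.60643977 128.43993556]
 stop x 378 [-4.79548001 -3.46872057 -1.68790595 -0.04865711  0.75872481] y [-86.73320199 175.87758192]
 lip -1 297 [-90.0909414  -87.75282336 -85.36015027] [-1.41429178e-03 -8.76155848e+01]
 lip 1 324 [ 83.5636991   86.80950678 147.42155442] [-3.56749687e-02  1.02697775e+02]
side z0 0.8251041838814666 floor x pct [ -1.4329227   -0.29600798 166.07790056 167.30280444] y [-93.99605139 -92.69757276 123.51950529 150.77128573]
 stop x 81 [-4.5607236  -1.5331392  -0.49309723  0.75882806  3.68759016] y [-89.77327792 174.64451695]
 lip -1 54 [-93.41186218 -90.91939512 -87.52814782] [ 4.93242232e-03 -9.11569925e+01]
 lip 1 61 [ 78.47779687  83.45626266 156.31788569] [ -0.13879152 111.10047355]
```

```bash
cat >> h.py <<'E'
from scipy.spatial.transform import Rotation as Ro
def yawR(deg): # tool down, tool x at deg
    a=np.radians(deg); x=np.array([np.cos(a),np.sin(a),0]); z=np.array([0,0,-1.]); return np.stack([x,np.cross(z,x),z],1)
def delta(p,R):
    s=env.observe(); r=s["tool_rot"]
    print("pos",np.round(s["position"],4),"shift tool cm",np.round(r.T@(np.array(p)-s["position"])*100,2),"turn",np.round(Ro.from_matrix(r.T@R).as_rotvec(degrees=True),2),
     "shift if turned first",np.round(R.T@(np.array(p)-s["position"])*100,2))
SR=np.load("R.npy") ; SO=np.array([.535,.31,.025])+SR@np.array([.002,-.0005,-.001])
TR=np.stack([-SR[:,0],SR[:,1],-SR[:,2]],1)
def shelf(x,y,z): return SO+SR@np.array([x,y,z])
E
python3 -c "
from h import *
delta([.47,-.14,.25],yawR(175))"
```

```text
pos [0.4198 0.3961 0.421 ] shift tool cm [-22.02 -49.14  17.1 ] turn [-0.000e+00 -1.000e-02 -1.379e+01] shift if turned first [ -9.67 -52.97  17.1 ]
```

Call:
jog_arm --plan "0 0 -6.9 0 0 0 0;0 0 -6.9 0 0 0 0;0 0 0 -0.7 -3.8 0.6 0;0 0 0 -0.7 -3.8 0.6 0;0 0 0 -0.7 -3.8 0.8 0;0 0 0 -0.7 -3.8 0.8 0;0 0 0 -0.7 -3.8 1.2 0;0 0 0 -0.7 -3.8 1.2 0;0 0 0 -0.7 -3.8 1.4 0;0 0 0 -0.7 -3.8 1.4 0"

```text
time_s: 2.57
position: [0.4478, 0.0879, 0.3403]
tool_rot: [[-0.996, 0.084, -0.001], [0.084, 0.996, 0.0], [0.001, 0.0, -1.0]]
ft_force: [0.9, 0.3, 0.0]
grip_width: 0.0855
gripper_force: 0.0
```

Call:
jog_arm --plan "0 0 0 -0.7 -3.8 1.5 0;0 0 0 -0.7 -3.8 1.5 0;0 0 0 -0.7 -3.8 1.5 0;0 0 0 -0.7 -3.8 1.5 0;0 0 0 -0.7 -3.8 1.7 0;0 0 0 -0.6 -3.4 2 0;0 0 0 0 0 0 0;0 0 0 0 0 0 0"

```text
time_s: 3.23
position: [0.4699, -0.1375, 0.243]
tool_rot: [[-0.996, 0.087, -0.003], [0.087, 0.996, 0.002], [0.003, 0.002, -1.0]]
ft_force: [-0.4, 0.7, 0.2]
grip_width: 0.0852
gripper_force: 0.0
```

```bash
cat > pl.py <<'E'
from h import *
def plates(names=("long_plate","short_plate")):
    im=imaging.get_image("wrist"); P=pts(im); res={}
    for q in names:
        for r in models.outline_of("wrist",q)[:2]:
            m=r["region"]&(im["depth"]>0); X=P[m]; k=abs(X[:,2]-np.median(X[:,2]))<.004
            rr=cv2.minAreaRect((X[k,:2]*1000).astype(np.float32)); print(q,round(r["confidence"],2),np.round(r["bbox"]),np.median(X[:,2]),rr)
    return im
if __name__=="__main__":
    im=plates(); cv2.imwrite("pics/w2.png",im["pixels"][:,:,::-1]); delta([.477,-.155,.06],yawR(175))
E
python3 pl.py
```

```text
long_plate 0.95 [266. 181.  40.  71.] 0.01192005482911429 ((477.1147766113281, -152.88673400878906), (49.52318572998047, 89.6630859375), 84.45232391357422)
short_plate 0.9 [362. 168.  47.  56.] 0.011807238602848824 ((472.13067626953125, -36.13602828979492), (50.04738998413086, 65.46113586425781), 86.36788940429688)
pos [ 0.4707 -0.136   0.2452] shift tool cm [-0.77 -1.83 18.52] turn [-0.01  0.05  0.19] shift if turned first [-0.79 -1.83 18.52]
```

View pics/w2.png

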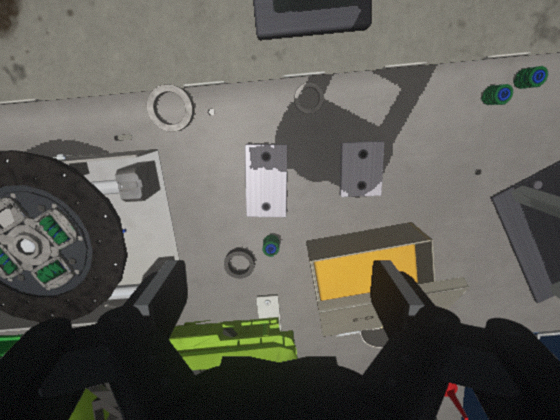

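The wrist view shows the long plate at about (266,181) and the short plate at (362,168), both clear of the box. I'll descend on the long plate.

Call:
jog_arm --plan "0 0 -0.3 -0.8 -1.7 1 0;0 0 0 0 0 3.8 0;0 0 0 0 0 3.8 0;0 0 0 0 0 3.8 0;0 0 0 0 0 3.8 0;0 0 0 0 0 3.8 0;0 0 0 0 0 2 0;0 0 0 0 0 0 0;0 0 0 0 0 0 0"

```text
time_s: 4.13
position: [0.4776, -0.1542, 0.0251]
tool_rot: [[-0.997, 0.079, -0.0], [0.079, 0.997, 0.0], [0.0, 0.0, -1.0]]
ft_force: [-0.3, -0.0, 0.4]
grip_width: 0.0857
gripper_force: 0.0
```

```bash
python3 -c "
from h import *
delta([.477,-.1535,.0],yawR(174.5))"
```

```text
pos [ 0.4776 -0.1542  0.0251] shift tool cm [0.07 0.07 2.51] turn [ 0.01 -0.01  0.97] shift if turned first [0.07 0.06 2.51]
```

Call:
jog_arm --plan "0 0 0.9 0.05 0.05 1.3 0;0 0 0 0 0 1.2 0;0 0 0 0 0 0 60;0 0 0 0 0 0 60;0 0 0 0 0 0 60;0 0 0 0 0 0 60" --grip_force 50

```text
time_s: 4.63
position: [0.4775, -0.1549, 0.0009]
tool_rot: [[-0.995, 0.096, 0.002], [0.096, 0.995, -0.001], [-0.002, -0.001, -1.0]]
ft_force: [-0.6, 0.2, -0.2]
grip_width: 0.0653
gripper_force: 0.0
```

Call:
jog_arm --plan "0 0 0 0 0 0 150;0 0 0 0 0 0 150;0 0 0 0 0 0 150;0 0 0 0 0 0 150;0 0 0 0 0 0 150;0 0 0 0 0 0 150"

```text
time_s: 5.13
position: [0.4771, -0.1548, 0.0006]
tool_rot: [[-0.995, 0.096, 0.001], [0.096, 0.995, -0.001], [-0.001, -0.001, -1.0]]
ft_force: [-1.3, 1.2, 9.9]
grip_width: 0.0486
gripper_force: 51.1
```

Call:
jog_arm --plan "0 0 0 0 0 0 60;0 0 0 0 0 0 60;0 0 0 0 0 0 60;0 0 0 0 0 -0.35 60;0 0 0 0 0 0 150;0 0 0 0 0 0 150;0 0 0 0 0 0 150;0 0 0 0 0 0 150;0 0 0 0 0 0 150;0 0 0 0 0 0 150" --grip_force 70

```text
time_s: 5.97
position: [0.4769, -0.1548, 0.0039]
tool_rot: [[-0.995, 0.096, 0.001], [0.096, 0.995, -0.001], [-0.001, -0.001, -1.0]]
ft_force: [-1.3, 1.1, 10.2]
grip_width: 0.0476
gripper_force: 70.7
```

Call:
jog_arm --plan "0 0 0 0 0 0 150;0 0 0 0 0 -1 150;0 0 0 0 0 -4 150;0 0 0 0 0 -4 150;0 0 0 0 0 -4 150;0 0 0 0 0 -4 150;0 0 0 0 0 -4 150;0 0 0 0 0 -4 150;0 0 0 0 0 0 150"

```text
time_s: 6.72
position: [0.4786, -0.1556, 0.2602]
tool_rot: [[-0.995, 0.096, 0.011], [0.096, 0.995, -0.007], [-0.012, -0.006, -1.0]]
ft_force: [1.2, -0.3, -3.6]
grip_width: 0.0471
gripper_force: 74.6
```

```bash
python3 - <<'E'
from h import *
s=env.observe(); print(s["position"],s["ft_force"],s["grip_width"])
print(shelf(.045,0,.1),shelf(.045,0,.25), shelf(.15,0,.16))
delta(shelf(.05,0,.11),TR)
E
```

```text
[ 0.47856453 -0.15561174  0.26022492] [ 1.167887   -0.2803653  -3.62787234] 0.04711697408231989
[0.53066753 0.31767225 0.13423651] [0.49755459 0.38496663 0.26414033] [0.55756966 0.26299991 0.23869804]
pos [ 0.4786 -0.1556  0.2602] shift tool cm [-0.47 47.73 11.22] turn [ 15.28 -26.58  56.86] shift if turned first [ 40.58  25.57 -10.17]
```

Call:
jog_arm --plan "0 0 0 0.4 3.8 -1 150;0 0 0 0.4 3.8 -1 150;0 0 0 0.4 3.8 -1 150;0 0 0 0.4 3.8 -1 150;0 0 0 0.4 3.8 -1 150;0 0 0 0.4 3.8 -1 150;0 0 0 0.4 3.8 -1 150;0 0 0 0.4 3.8 -1 150;0 0 0 0.4 3.8 -1 150;0 0 0 0.4 3.8 -1 150"

```text
time_s: 7.55
position: [0.4728, 0.2293, 0.3525]
tool_rot: [[-0.995, 0.096, -0.002], [0.096, 0.995, -0.0], [0.002, -0.001, -1.0]]
ft_force: [1.2, -0.3, -3.8]
grip_width: 0.0471
gripper_force: 74.6
```

Call:
jog_arm --plan "0 0 0 0.4 3.8 -1 150;0 0 0 0.4 3.8 -1 150;0 0 0 0.4 3.8 -1 150;0 0 0 0.4 3.8 -1 150;1.6 -2.7 5.7 0 0 0 150;1.6 -2.7 5.7 0 0 0 150;1.6 -2.7 5.7 0 0 0 150;1.6 -2.7 5.7 0 0 0 150;1.6 -2.7 5.7 0 0 0 150"

```text
time_s: 8.3
position: [0.472, 0.3804, 0.3919]
tool_rot: [[-0.802, 0.572, 0.17], [0.538, 0.817, -0.21], [-0.259, -0.077, -0.963]]
ft_force: [-0.2, 0.7, -3.4]
grip_width: 0.0469
gripper_force: 74.7
```

Call:
jog_arm --plan "1.5 -2.7 5.7 0 0 0 150;1.5 -2.7 5.7 0 0 0 150;1.5 -2.7 5.7 0 0 0 150;1.5 -2.7 5.7 0 0 0 150;1.5 -2.7 5.7 0 0 0 150;0 0 0 0 0 0 150;0 0 0 0 0 0 150"

```text
time_s: 8.88
position: [0.4723, 0.3809, 0.3913]
tool_rot: [[-0.388, 0.896, 0.214], [0.775, 0.443, -0.45], [-0.498, -0.009, -0.867]]
ft_force: [0.3, 0.7, -3.5]
grip_width: 0.0473
gripper_force: 74.8
```

```bash
python3 - <<'E'
from h import *
s=env.observe(); print(s["q"],s["grip_width"], SR.T@(s["position"]-SO))
delta(shelf(.05,0,.12),TR)
E
```

```text
[ 39.53499301  30.55682995  39.63056799 -31.95606228 114.09222709
   0.87270436] 0.04728415810005144 [ 0.10213576 -0.0244496   0.36389276]
pos [0.4723 0.3809 0.3913] shift tool cm [ 5.15  2.64 24.38] turn [-0.39 -0.12  0.34] shift if turned first [ 5.21  2.44 24.39]
```

Call:
jog_arm --plan "-0.4 -0.1 0.3 2.6 1.2 1 150;0 0 0 2.6 1.2 1.5 150;0 0 0 0 0 3.9 150;0 0 0 0 0 3.9 150;0 0 0 0 0 3.9 150;0 0 0 0 0 3.9 150;0 0 0 0 0 2 150;0 0 0 0 0 0 150;0 0 0 0 0 0 150;0 0 0 0 0 0 150"

```text
time_s: 9.72
position: [0.519, 0.342, 0.195]
tool_rot: [[-0.378, 0.898, 0.225], [0.78, 0.44, -0.446], [-0.499, 0.007, -0.866]]
ft_force: [0.1, -0.7, -2.6]
grip_width: 0.0469
gripper_force: 74.8
```

```bash
python3 - <<'E'
from h import *
im=imaging.get_image("wrist"); cv2.imwrite("pics/w3.png",im["pixels"][:,:,::-1])
P=pts(im); L=(P-SO)@SR*1000; L=L[im["depth"]>0]
near=(L[:,0]>-60)&(L[:,0]<170)&(abs(L[:,1])<110)
L=L[near]
fl=L[(abs(L[:,2])<5)&(L[:,0]>15)&(abs(L[:,1])<78)]
print("floor",len(fl),np.percentile(fl,[2,50,98],axis=0))
A=np.c_[fl[:,:2],np.ones(len(fl))]; print("plane",np.linalg.lstsq(A,fl[:,2],rcond=None)[0])
st=L[(L[:,2]>27)&(L[:,2]<34)&(abs(L[:,0])<30)]
print("stop",len(st),np.percentile(st[:,0],[5,25,50,75,95]),np.percentile(st[:,1],[2,98])); 
if len(st)>20: print(np.polyfit(st[:,1],st[:,0],1))
fa=L[(L[:,2]>5)&(L[:,2]<25)&(abs(L[:,0])<12)&(abs(L[:,1])<80)]; print("face",len(fa),np.percentile(fa[:,0],[5,50,95]) if len(fa) else 0)
for s in(-1,1):
    q=L[(L[:,2]>8)&(L[:,2]<13)&(L[:,1]*s>75)&(L[:,0]>20)]; print("lip",s,len(q),np.percentile(q[:,1],[5,50,95]) if len(q) else 0)
delta(shelf(.05,0,.12),TR)
s=env.observe();print(SR.T@(s["position"]-SO),s["ft_force"])
E
```

```text
floor 7074 [[ 15.89283572 -76.703071    -0.88193874]
 [ 37.18474718  -5.39158036   0.59359969]
 [119.99365601  76.69379979   2.01321249]]
plane [2.90088711e-04 1.30239266e-04 5.75828082e-01]
stop 1475 [-7.2042967  -6.07011087 -4.58065946 -3.06051879 -1.81638878] [-86.00060825  85.48077654]
[-1.03183844e-03 -4.54873828e+00]
face 246 [-9.77260715 -7.39694394 -7.30271612]
lip -1 702 [-89.45595444 -86.57726657 -83.94014404]
lip 1 691 [83.9544389  86.50635632 89.43849237]
pos [0.5189 0.3422 0.1952] shift tool cm [ 0.19 -0.06  4.64] turn [ 0.31 -0.03 -0.3 ] shift if turned first [ 0.19 -0.03  4.64]
[0.05194151 0.00029647 0.16637539] [-0.12375927  0.29383832 -3.32254068]
```

View pics/w3.png

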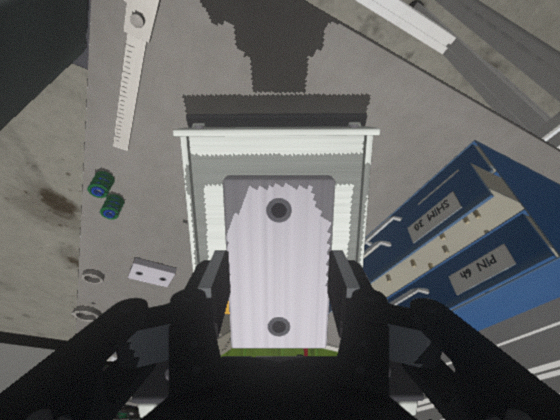

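The plate is held square with the shelf (about (278,262)), and the stop shows at row 132. I'll measure the gap from the plate to the stop in one picture.

```bash
cat > gap.py <<'E'
from h import *
im=imaging.get_image("wrist"); s=env.observe(); p=SR.T@(s["position"]-SO)*1000
P=pts(im); L=(P-SO)@SR*1000
r=models.outline_of("wrist","long_plate" if __import__("sys").argv[1]=="l" else "short_plate")[0]
m=r["region"]&(im["depth"]>0); X=L[m]; zz=np.median(X[:,2]); X=X[abs(X[:,2]-zz)<4]
print("conf",r["confidence"],"tcp",p,"plate top z-tcp",zz-p[2],"pct",np.percentile(X[:,:2],[0.5,99.5],axis=0).round(1).tolist(), "min",X[:,0].min()-p[0])
print("rect",cv2.minAreaRect(X[:,:2].astype(np.float32)))
A=np.c_[X[:,:2],np.ones(len(X))]; print("tilt deg",np.degrees(np.linalg.lstsq(A,X[:,2],rcond=None)[0][:2]))
E
python3 gap.py l
```

```text
conf 0.87 tcp [ 51.76964283   0.18610182 166.26720245] plate top z-tcp 8.151744795965243 pct [[6.5, -23.5], [95.0, 25.4]] min -45.602021117927265
rect ((51.42827224731445, 0.8953666687011719), (50.17704391479492, 90.53361511230469), 89.67964172363281)
tilt deg [0.00342564 0.34299177]
```

Call:
jog_arm --plan "0.3 0 -0.3 0.2 0 2 150;0 0 0 0 0 3.9 150;0 0 0 0 0 3.9 150;0 0 0 0 0 3.5 150;0 0 0 0 0 1.5 150;0 0 0 0 0 0 150;0 0 0 0 0 0 150;0 0 0 0 0 0 150"

```text
time_s: 10.53
position: [0.5508, 0.2774, 0.0659]
tool_rot: [[-0.382, 0.897, 0.221], [0.777, 0.441, -0.449], [-0.5, 0.0, -0.866]]
ft_force: [-1.5, 1.0, -1.9]
grip_width: 0.0467
gripper_force: 74.8
```

```bash
cat > st.py <<'E'
from h import *
s=env.observe(); print("tcp",SR.T@(s["position"]-SO)*1000,"F shelf",SR.T@s["ft_force"],"w",s["grip_width"]); delta(shelf(.049,0,.0075),TR)
E
python3 st.py
```

```text
tcp [49.83682548  0.27840455 18.27405755] F shelf [-2.33859206 -0.94724339 -0.89835802] w 0.046651972192785426
pos [0.5508 0.2774 0.0659] shift tool cm [ 0.08 -0.03  1.08] turn [ 0.    0.03 -0.01] shift if turned first [ 0.08 -0.03  1.08]
```

Call:
jog_arm --plan "0 0 0 0 0 0.6 150;0 0 0 0 0 0.5 150;0 0 0 0.2 0 0 150;0 0 0 0.2 0 0 150;0 0 0 0 0 0 150;0 0 0 0 0 0 150;0 0 0 0 0 0 150"

```text
time_s: 11.12
position: [0.5511, 0.2743, 0.0525]
tool_rot: [[-0.383, 0.898, 0.218], [0.776, 0.441, -0.451], [-0.501, -0.003, -0.866]]
ft_force: [-0.9, 0.0, -3.7]
grip_width: 0.0471
gripper_force: 74.7
```

```bash
python3 st.py
```

```text
tcp [45.64607116 -0.83980819  5.2893116 ] F shelf [-2.25346719 -0.81417889 -3.00851906] w 0.04711818853137599
pos [0.5511 0.2743 0.0525] shift tool cm [-0.34  0.08 -0.22] turn [-0.19  0.04  0.04] shift if turned first [-0.34  0.08 -0.22]
```

Call:
jog_arm --plan "0 0 0 0.1 0 0 150;0 0 0 0 0 0 150;0 0 0 0.1 0 0 150;0 0 0 0 0 0 150;0 0 0 0 0 0 150"

```text
time_s: 11.53
position: [0.5504, 0.2755, 0.0516]
tool_rot: [[-0.383, 0.898, 0.218], [0.776, 0.44, -0.451], [-0.501, -0.003, -0.865]]
ft_force: [0.8, -2.8, -2.3]
grip_width: 0.0472
gripper_force: 74.8
```

```bash
python3 st.py
```

```text
tcp [44.00354416 -0.9035236   5.15451739] F shelf [ 1.314019   -0.48017704 -3.47142302] w 0.04715525524902613
pos [0.5504 0.2755 0.0516] shift tool cm [-0.5   0.09 -0.23] turn [-0.21  0.07  0.03] shift if turned first [-0.5   0.09 -0.23]
```

Call:
jog_arm --plan "0 0 0 0 0 0.1 150;0 0 0 0 0 0 150;0 0 0 0 0 0.1 150;0 0 0 0 0 0 150;0 0 0 0 0 0 150"

```text
time_s: 11.95
position: [0.5507, 0.2752, 0.051]
tool_rot: [[-0.382, 0.898, 0.219], [0.777, 0.441, -0.45], [-0.501, -0.002, -0.866]]
ft_force: [-5.3, 0.1, 8.6]
grip_width: 0.0472
gripper_force: 76.1
```

```bash
python3 st.py
```

```text
tcp [44.00447974 -0.796825    4.46680928] F shelf [ 2.17510607 -4.7114859   8.68694131] w 0.04715063210526193
pos [0.5507 0.2752 0.051 ] shift tool cm [-0.5   0.08 -0.3 ] turn [-0.13  0.06  0.01] shift if turned first [-0.5   0.08 -0.3 ]
```

Call:
jog_arm --plan "0 0 0 0 0 0 60;0 0 0 0 0 0 60;0 0 0 0 0 0 0;0 0 0 0 0 0 0;0 0 0 0 0 0 0;0 0 0 0 0 -1 0;0 0 0 0 0 -2 0;0 0 0 0 0 -4 0;0 0 0 0 0 -4 0;0 0 0 0 0 -4 0"

```text
time_s: 12.78
position: [0.5172, 0.3433, 0.1817]
tool_rot: [[-0.383, 0.898, 0.217], [0.777, 0.44, -0.45], [-0.5, -0.004, -0.866]]
ft_force: [1.5, 0.9, 0.3]
grip_width: 0.0854
gripper_force: 0.0
```

Call:
jog_arm --plan "0 0 0 0 0 -1 0;0 0 0 0 0 0 0;0 0 0 0 0 0 0"

```text
time_s: 13.03
position: [0.5155, 0.347, 0.1879]
tool_rot: [[-0.383, 0.898, 0.218], [0.776, 0.441, -0.451], [-0.5, -0.004, -0.866]]
ft_force: [-0.1, -0.2, -1.4]
grip_width: 0.0854
gripper_force: 0.0
```

```bash
cat > chk.py <<'E'
from h import *
im=imaging.get_image("wrist"); cv2.imwrite("pics/w%d.png"%(100*env.observe()["time_s"]),im["pixels"][:,:,::-1]); P=pts(im); L=((P-SO)@SR*1000)
for q in ("long_plate","short_plate"):
    for r in models.outline_of("wrist",q)[:1]:
        m=r["region"]&(im["depth"]>0); X=L[m]; zz=np.median(X[:,2]); X=X[abs(X[:,2]-zz)<5]
        A=np.c_[X[:,:2],np.ones(len(X))]; print(q,round(r["confidence"],2),"z",zz,cv2.minAreaRect(X[:,:2].astype(np.float32)),"tilt",np.degrees(np.linalg.lstsq(A,X[:,2],rcond=None)[0][:2]))
L=L[im["depth"]>0]
st=L[(L[:,2]>27)&(L[:,2]<34)&(abs(L[:,0])<30)&(abs(L[:,1])<80)]; print("stop top x",np.percentile(st[:,0],[5,50,95]))
E
python3 chk.py;python3 st.py
```

```text
long_plate 0.81 z 12.55400439160687 ((44.54414749145508, -0.13213729858398438), (88.27467346191406, 50.11527633666992), 0.0736977756023407) tilt [-0.05095692  0.0248016 ]
short_plate 0.86 z -142.54277879218407 ((220.1689453125, -217.1017608642578), (32.338809967041016, 34.714271545410156), 60.555755615234375) tilt [-8.04310149 -2.21502626]
stop top x [-7.2269298  -4.71405472 -2.09020959]
tcp [ 43.37288819  -0.93211034 161.09912268] F shelf [0.3752196  0.76190372 0.5839966 ] w 0.08539998867863814
pos [0.5157 0.3459 0.1863] shift tool cm [-0.55  0.2  15.36] turn [-0.41  0.06  0.09] shift if turned first [-0.56  0.09 15.36]
```

Call:
jog_arm --plan "0 0 0 0 0 -4 0;0 0 0 0 0 -4 0;0 0 0 0 0 -4 0;0 0 0 0 0 -4 0;-1.6 2.7 -5.7 0 0 0 0;-1.6 2.7 -5.7 0 0 0 0;-1.6 2.7 -5.7 0 0 0 0;-1.6 2.7 -5.7 0 0 0 0;-1.6 2.7 -5.7 0 0 0 0;-1.6 2.7 -5.7 0 0 0 0"

```text
time_s: 14.02
position: [0.4813, 0.4185, 0.3254]
tool_rot: [[-0.867, 0.474, 0.151], [0.453, 0.878, -0.154], [-0.206, -0.065, -0.976]]
ft_force: [0.7, 0.4, 0.2]
grip_width: 0.0856
gripper_force: 0.0
```

```bash
python3 -c "
from h import *
delta([.47,-.036,.25],yawR(176.4))"
```

```text
pos [0.4813 0.4185 0.3254] shift tool cm [-18.07 -39.95  14.18] turn [ -6.21  10.9  -24.29] shift if turned first [ -1.73 -45.43   7.54]
```

Call:
jog_arm --plan "-1.55 2.7 -6.1 0 0 -0.5 0;-1.55 2.7 -6.1 0 0 -0.5 0;-1.55 2.7 -6.1 0 0 -0.5 0;-1.55 2.7 -6.1 0 0 0 0;0 0 0 -0.15 -3.8 0 0;0 0 0 -0.15 -3.8 0 0;0 0 0 -0.15 -3.8 0 0;0 0 0 -0.15 -3.8 0 0;0 0 0 -0.15 -3.8 0 0;0 0 0 -0.15 -3.8 0 0"

```text
time_s: 14.85
position: [0.473, 0.1903, 0.3404]
tool_rot: [[-0.998, 0.066, 0.003], [0.066, 0.998, -0.002], [-0.003, -0.001, -1.0]]
ft_force: [1.6, 0.0, -0.1]
grip_width: 0.0856
gripper_force: 0.0
```

Call:
jog_arm --plan "0 0 0 -0.15 -3.8 0.5 0;0 0 0 -0.15 -3.8 0.5 0;0 0 0 -0.15 -3.8 1.5 0;0 0 0 -0.15 -3.8 1.5 0;0 0 0 -0.15 -3.8 2 0;0 0 0 -0.15 -3.6 2 0;0 0 0 0 0 1 0;0 0 0 0 0 0 0;0 0 0 0 0 0 0"

```text
time_s: 15.6
position: [0.4679, -0.0327, 0.2518]
tool_rot: [[-0.998, 0.066, 0.003], [0.066, 0.998, -0.0], [-0.003, -0.0, -1.0]]
ft_force: [-0.6, 0.0, 0.5]
grip_width: 0.0857
gripper_force: 0.0
```

```bash
python3 -c "
from pl import *
plates(('short_plate',)); delta([.472,-.0365,.0035],yawR(176.4))"
```

```text
short_plate 0.58 [277. 173.  43.  55.] 0.011884322053385188 ((472.3378601074219, -35.94606018066406), (49.99693298339844, 65.6075439453125), 86.52369689941406)
pos [ 0.4684 -0.032   0.253 ] shift tool cm [-0.24 -0.41 24.95] turn [-0.05  0.33 -0.07] shift if turned first [-0.38 -0.43 24.95]
```

Call:
jog_arm --plan "0 0.3 0 -0.4 -0.4 1 0;0 0 0 0 0 3.8 0;0 0 0 0 0 3.8 0;0 0 0 0 0 3.8 0;0 0 0 0 0 3.8 0;0 0 0 0 0 3.8 0;0 0 0 0 0 2.4 0;0 0 0 0 0 0 0;0 0 0 0 0 0 0"

```text
time_s: 16.45
position: [0.472, -0.0365, 0.0282]
tool_rot: [[-0.998, 0.064, -0.002], [0.064, 0.998, -0.0], [0.002, -0.0, -1.0]]
ft_force: [0.2, -0.6, 1.0]
grip_width: 0.0854
gripper_force: 0.0
```

```bash
python3 -c "
from h import *
delta([.4722,-.0365,.004],yawR(176.4))"
```

```text
pos [ 0.472  -0.0365  0.0282] shift tool cm [-0.02 -0.    2.42] turn [-0.02 -0.1  -0.06] shift if turned first [-0.02 -0.    2.42]
```

Call:
jog_arm --plan "0 0 0 0 0 1.3 0;0 0 0 0 0 1.1 60;0 0 0 0 0 0 60;0 0 0 0 0 0 150;0 0 0 0 0 0 150;0 0 0 0 0 0 150;0 0 0 0 0 0 150;0 0 0 0 0 0 150;0 0 0 0 0 0 150;0 0 0 0 0 0 150"

```text
time_s: 17.28
position: [0.4729, -0.037, 0.0067]
tool_rot: [[-0.998, 0.064, 0.003], [0.064, 0.998, -0.002], [-0.003, -0.002, -1.0]]
ft_force: [-3.1, -0.1, 10.1]
grip_width: 0.0463
gripper_force: 70.0
```

Call:
jog_arm --plan "0 0 0 0 0 0 150;0 0 0 0 0 -1 150;0 0 0 0 0 -4 150;0 0 0 0 0 -4 150;0 0 0 0 0 -4 150;0 0 0 0 0 -4 150;0 0 0 0 0 -4 150;0 0 0 0 0 -4 150;0 0 0 0 0 0 150"

```text
time_s: 18.03
position: [0.4739, -0.0371, 0.2633]
tool_rot: [[-0.998, 0.064, 0.015], [0.064, 0.998, -0.006], [-0.015, -0.005, -1.0]]
ft_force: [0.8, -0.1, -2.6]
grip_width: 0.0461
gripper_force: 73.1
```

```bash
python3 -c "
from h import *
s=env.observe(); print(s['ft_force'])
delta([.48,.39,.40],TR)"
```

```text
[ 0.75225204 -0.13221791 -2.59931942]
pos [ 0.4739 -0.0371  0.2633] shift tool cm [  1.94  42.6  -13.91] turn [ 15.9  -26.25  58.59] shift if turned first [ 26.12  19.4  -30.87]
```

Call:
jog_arm --plan "0 0 0 0.2 3.85 -1.3 150;0 0 0 0.2 3.85 -1.3 150;0 0 0 0.2 3.85 -1.3 150;0 0 0 0.2 3.85 -1.3 150;0 0 0 0.2 3.85 -1.3 150;0 0 0 0.2 3.85 -1.3 150;0 0 0 0.2 3.85 -1.3 150;0 0 0 0.2 3.85 -1.3 150;0 0 0 0.2 3.85 -1.3 150;0 0 0 0.2 3.85 -1.3 150"

```text
time_s: 18.87
position: [0.4758, 0.3507, 0.3857]
tool_rot: [[-0.998, 0.064, 0.0], [0.064, 0.998, -0.0], [-0.0, -0.0, -1.0]]
ft_force: [1.4, -0.7, -1.6]
grip_width: 0.0464
gripper_force: 73.1
```

Call:
jog_arm --plan "0 0 0 0.2 3.85 -1.3 150;1.6 -2.65 5.9 0 0 0 150;1.6 -2.65 5.9 0 0 0 150;1.6 -2.65 5.9 0 0 0 150;1.6 -2.65 5.9 0 0 0 150;1.6 -2.65 5.9 0 0 0 150;1.6 -2.65 5.9 0 0 0 150;1.6 -2.65 5.9 0 0 0 150;1.6 -2.65 5.9 0 0 0 150;1.6 -2.65 5.9 0 0 0 150"

```text
time_s: 19.7
position: [0.4766, 0.3874, 0.3981]
tool_rot: [[-0.477, 0.853, 0.213], [0.753, 0.522, -0.401], [-0.453, -0.03, -0.891]]
ft_force: [0.4, -0.1, -3.3]
grip_width: 0.0464
gripper_force: 73.2
```

Call:
jog_arm --plan "1.6 -2.65 5.9 0 0 0 150;0 0 0 0 0 0 150;0 0 0 0 0 0 150"

```text
time_s: 19.95
position: [0.4772, 0.3879, 0.397]
tool_rot: [[-0.386, 0.899, 0.208], [0.78, 0.438, -0.447], [-0.493, -0.01, -0.87]]
ft_force: [-0.2, -0.1, -1.7]
grip_width: 0.0462
gripper_force: 73.2
```

```bash
python3 -c "
from h import *
s=env.observe(); print(SR.T@(s['position']-SO))
delta(shelf(.036,-.0007,.16),TR)"
```

```text
[ 0.10138219 -0.01696565  0.3708076 ]
pos [0.4772 0.3879 0.397 ] shift tool cm [ 6.36  1.86 21.12] turn [-0.61 -0.49  0.09] shift if turned first [ 6.54  1.63 21.08]
```

Call:
jog_arm --plan "-0.6 -0.5 0.1 2.2 0.5 1 150;0 0 0 2.2 0.5 1.5 150;0 0 0 2.1 0.6 2.5 150;0 0 0 0 0 3.9 150;0 0 0 0 0 3.9 150;0 0 0 0 0 3.9 150;0 0 0 0 0 3.9 150;0 0 0 0 0 0 150;0 0 0 0 0 0 150;0 0 0 0 0 0 150"

```text
time_s: 20.78
position: [0.5131, 0.3529, 0.1885]
tool_rot: [[-0.378, 0.899, 0.223], [0.779, 0.439, -0.448], [-0.5, 0.004, -0.866]]
ft_force: [-0.5, -0.6, -2.1]
grip_width: 0.0464
gripper_force: 73.5
```

```bash
python3 gap.py s; python3 st.py; python3 chk.py; ls pics
```

```text
conf 0.55 tcp [ 3.78930933e+01 -3.76500420e-02  1.67203961e+02] plate top z-tcp 4.621202712857809 pct [[4.0, -23.7], [68.7, 24.8]] min -34.34444501989962
rect ((36.723304748535156, 0.4965705871582031), (66.33911895751953, 50.18130111694336), 0.16367223858833313)
tilt deg [0.08680314 0.27337126]
tcp [ 3.77185640e+01 -9.97881693e-02  1.67226698e+02] F shelf [-0.6618625  -0.18541117 -2.76667018] w 0.046111568549983405
pos [0.513  0.3534 0.1888] shift tool cm [-1.12 -0.04 15.97] turn [ 0.21  0.03 -0.28] shift if turned first [-1.130e+00  1.000e-02  1.597e+01]
long_plate 0.7 z 12.588025049479228 ((22.57202911376953, -0.06027984619140625), (49.91635513305664, 43.458560943603516), 89.88003540039062) tilt [0.08407468 0.02417762]
short_plate 0.94 z 172.33045348120433 ((36.88170623779297, 0.6138191223144531), (67.42044067382812, 50.04749298095703), 0.2872946858406067) tilt [0.18822473 0.3315386 ]
stop top x [-7.28714404 -4.64958906 -1.78202261]
side0.png
top0.png
w1.png
w1308.png
w2.png
w2093.png
w3.png
```

Call:
jog_arm --plan "0.2 0 -0.3 0.1 0 2 150;0 0 0 0 0 3.9 150;0 0 0 0 0 3.9 150;0 0 0 0 0 2.5 150;0 0 0 0 0 1.5 150;0 0 0 0 0 0 150;0 0 0 0 0 0 150;0 0 0 0 0 0 150"

```text
time_s: 21.7
position: [0.5428, 0.2919, 0.0681]
tool_rot: [[-0.382, 0.897, 0.22], [0.776, 0.441, -0.45], [-0.501, -0.001, -0.865]]
ft_force: [0.5, -1.1, -1.9]
grip_width: 0.0461
gripper_force: 73.5
```

```bash
python3 st.py
```

```text
tcp [36.63286653 -0.47607859 28.49367677] F shelf [ 0.06207067 -0.03545807 -2.26222176] w 0.046128850533229834
pos [0.5428 0.2919 0.0681] shift tool cm [-1.23  0.05  2.1 ] turn [-0.08  0.09  0.02] shift if turned first [-1.24  0.05  2.1 ]
```

Call:
jog_arm --plan "0 0 0 0 0 0.4 150;0 0 0 0 0 0.3 150;0 0 0 0.2 0.05 0 150;0 0 0 0.1 0 0 150;0 0 0 0 0 0 150;0 0 0 0 0 0 150;0 0 0 0 0 0 150"

```text
time_s: 22.28
position: [0.5432, 0.2903, 0.0591]
tool_rot: [[-0.383, 0.898, 0.218], [0.776, 0.441, -0.452], [-0.501, -0.004, -0.865]]
ft_force: [0.7, 0.9, -1.4]
grip_width: 0.0464
gripper_force: 73.5
```

```bash
python3 st.py
```

```text
tcp [33.48701175 -0.83265806 19.89201328] F shelf [-1.16099235  0.99514975 -0.92678961] w 0.04643657741630923
pos [0.5432 0.2903 0.0591] shift tool cm [-1.55  0.09  1.24] turn [-0.22  0.1   0.07] shift if turned first [-1.55  0.08  1.24]
```

Call:
jog_arm --plan "0 0 0 0.1 -0.05 0 150;0 0 0 0 0 0 150;0 0 0 0.05 0 0 150;0 0 0 0 0 0 150;0 0 0 0 0 0 150"

```text
time_s: 22.7
position: [0.5425, 0.2908, 0.0587]
tool_rot: [[-0.382, 0.898, 0.218], [0.776, 0.44, -0.452], [-0.502, -0.004, -0.865]]
ft_force: [1.7, -4.1, 0.4]
grip_width: 0.0465
gripper_force: 73.6
```

```bash
python3 st.py
```

```text
tcp [32.59668626 -1.27508958 19.89486502] F shelf [ 4.00077269 -0.3175692  -1.89159657] w 0.046485774326072746
pos [0.5425 0.2908 0.0587] shift tool cm [-1.64  0.13  1.24] turn [-0.23  0.14  0.04] shift if turned first [-1.64  0.13  1.24]
```

Stop contact. Now I'll lower the plate onto the long one.

Call:
jog_arm --plan "0 0 0 0 0 0.05 150;0 0 0 0 0 0 150;0 0 0 0 0 0.05 150;0 0 0 0 0 0 150;0 0 0 0 0 0 150"

```text
time_s: 23.12
position: [0.5426, 0.2907, 0.0582]
tool_rot: [[-0.382, 0.898, 0.219], [0.776, 0.44, -0.452], [-0.502, -0.003, -0.865]]
ft_force: [-0.2, -3.1, 6.6]
grip_width: 0.0466
gripper_force: 74.6
```

```bash
python3 st.py
```

```text
tcp [32.50062092 -1.22349633 19.37369608] F shelf [ 5.62780688 -1.49044706  4.39524341] w 0.04663045130605326
pos [0.5426 0.2907 0.0582] shift tool cm [-1.65  0.13  1.19] turn [-0.19  0.14  0.04] shift if turned first [-1.65  0.12  1.19]
```

Contact, about 7 N normal. Next I'll release and retract.

Call:
jog_arm --plan "0 0 0 0 0 0 60;0 0 0 0 0 0 60;0 0 0 0 0 0 0;0 0 0 0 0 0 0;0 0 0 0 0 0 0;0 0 0 0 0 -1 0;0 0 0 0 0 -2 0;0 0 0 0 0 -4 0;0 0 0 0 0 -4 0;0 0 0 0 0 -4 0"

```text
time_s: 23.95
position: [0.5088, 0.3594, 0.1894]
tool_rot: [[-0.383, 0.898, 0.217], [0.776, 0.44, -0.451], [-0.501, -0.004, -0.866]]
ft_force: [0.6, -0.7, 0.1]
grip_width: 0.0852
gripper_force: 0.0
```

Call:
jog_arm --plan "0 0 0 0 0 -1 0;0 0 0 0 0 0 0;0 0 0 0 0 0 0"

```text
time_s: 24.2
position: [0.5072, 0.3631, 0.1956]
tool_rot: [[-0.384, 0.897, 0.218], [0.776, 0.441, -0.452], [-0.501, -0.004, -0.865]]
ft_force: [-1.3, -0.4, -1.4]
grip_width: 0.0857
gripper_force: 0.0
```

```bash
python3 chk.py; python3 st.py; cp $(ls -t pics/*|head -1) pics/fin.png
```

```text
short_plate 0.94 z 24.577787996596445 ((31.838726043701172, -0.8943252563476562), (49.422279357910156, 64.70333099365234), 89.85578918457031) tilt [0.01656512 0.08475615]
stop top x [-7.39587417 -4.91653253 -2.11415664]
tcp [ 31.54437385  -1.29226496 176.79854448] F shelf [-0.3946051   0.09354739 -0.88159147] w 0.08576761261333024
pos [0.5074 0.362  0.194 ] shift tool cm [-1.71  0.25 16.93] turn [-0.43  0.13  0.12] shift if turned first [-1.75  0.13 16.93]
```

View pics/fin.png

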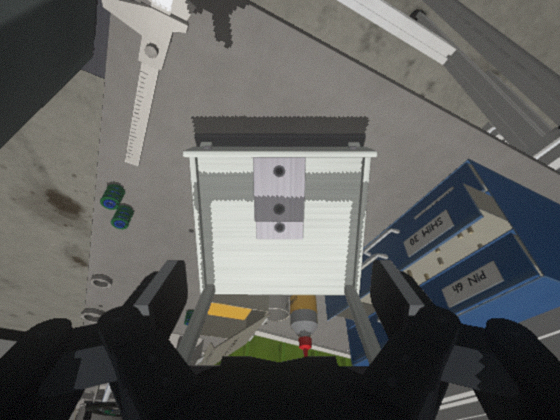

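The short plate lies at about (279,190), in line on the long one, whose upper end shows at row 239, and both are up against the stop at row 155. I'll check that the long plate's upper edge hasn't moved, then hand in.

```bash
python3 - <<'E'
from h import *
im=imaging.get_image("wrist"); L=((pts(im)-SO)@SR*1000)[im["depth"]>0]
q=L[(abs(L[:,2]-12.5)<2.5)&(L[:,0]>68)&(L[:,0]<120)&(abs(L[:,1])<40)]; print(len(q),np.percentile(q,[1,50,99],axis=0))
x=np.percentile(q[:,0],99)
if 85<x<92: print(job.close_job())
E
```

```text
842 [[ 68.49306858 -24.20573769  10.82692722]
 [ 78.00863513  -0.13562344  12.59690554]
 [ 88.20009998  24.10681784  14.09503764]]
the job is handed in; nothing more can be done
None
```

Both plates are lying flat and released on the slope, the long one against the stop and the short one in line on top of it, also at the stop; the job was handed in at about 24 s, and no verdict came back.

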